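Weigh pillar castings by hand and rack the full ones for spraying

ROBOT

A 6-joint arm with a two-finger parallel gripper is mounted at the origin on the work surface. World frame = base frame: x ahead of the robot, y to its left, z up, the work surface at z = 0. Lengths are in mm, angles in rad, forces in N, time in s.
With the tool pointing down it reaches from about 300 to 850 mm from the base axis. Payload 4.2 kg.
Tool frame: the origin (TCP) lies on the centre line of the jaws, within the pads' length; the fingertips stand manip.tip_reach ahead of it and the grasp point (between the pads) lies 3 mm ahead of it (manip.tip_reach is the distance from the TCP to the fingertips, in mm); z points along the fingers, y is the line along which they close (so a half turn about z gives the same grasp; the last joint's range is limited). The gripper opens to 91 mm and grips with 3 to 60 N. Pads are 32 mm wide; open, the fingers measure 118 mm over their backs; the gripper's body (76 mm by 178 mm) begins 60 mm behind the grasp point.
Start: joints at [-1.242, 0.32, 1.565, -0, 1.257, -0.02], TCP at [196.521, -540.389, 235.976] pointing down, gripper open.
Joint ranges: [-3.11, 3.11], [-0.84, 2.01], [0.21, 2.61], [-1.34, 4.49], [0.05, 2.63], [-2.56, 2.56]. Speed limits (rad/s): [2.57, 2.57, 3.14, 3.14, 3.14, 3.14].

INTERFACE

Orientations are given as a unit quaternion [w, x, y, z].
In Python, from plant import manip gives the robot as it stands.
- The arm moves only by the tool play_rows, never from a script. Its argument "targets" is a list of rows, each an object of numbers: "hand": the finger opening in mm, from 0 to 91.2; "dx", "dy", "dz": the shift along the world's x, y, z in mm; "twist": the turn about the world's z in rad. A call has 1 to 8 rows; each row shifts and turns the commanded pose from where the row before left it; what a row does not reach is not made up. A row lasts 1/10 s, in which the tool goes at most 50 mm and 8.59 degrees, less where a joint would pass 70% of its speed; a pose out of reach is approached as far as the arm can. A call with a gripper value outside its range is refused whole. The fingers move at their own pace and stop on an object; the grip force is fixed at half the most. Time passes only in rows, so rows that do not move let the fingers close. It gives the time, the measured TCP pose, the force, the opening and the grip force at its end, in the units of the state.
- manip.get_obs(): the state, without advancing time (a new reading comes with each control period).
- manip.grab_frame(name): name is "scene" or "side" or "wrist"; returns the picture (420x560x3 uint8, red, green, blue); there is no depth.
- manip.camera_params(name): a dict with "intrinsics" (3x3 intrinsics, pixels), "xyz" and "orientation" of the camera in the world; the wrist camera has in their place "T_tool_cam" (4x4, takes a point from camera to tool coordinates, whose origin is the TCP and whose axes are the flange's). Camera axes: x right, y down, z forward; pixel columns grow to the right and rows downward; lengths in mm; the calibration is good to about 2 mm. A picture is of the moment at which its call begins: read the wrist's pose just before it. camera_params takes no time and is no camera call.
- manip.sign_off(): hands the job in; it is judged then, once.
Trained networks look in the newest picture that a camera, given by its name, has taken for a name from the list of things; names that differ only in an ending like _2 or _b are one class to them, and where a whole thing is asked for, a point or a joint stands for the part that bears it (a point fixed in the world has none). Each returns a list of dicts, best first, with "p" (0 to 1); they miss things now and then, are a little off and sometimes report something else, mostly with a low value. They report only what shows in the picture. A call takes as long as a camera call. They do not tell look-alikes from the thing itself.
- manip.recognise(name, camera): "location" ([x, y, z] in mm, in world coordinates, good to about 4 mm: the middle of the surface that is visible of it).
- manip.landmark_of(name, camera): "location" ([x, y, z] in mm, in world coordinates, good to about 4 mm: a listed point, or the origin of a listed thing).
The state is a dict: "time": time; "joints": joint angles; "qvel": joint speeds; "joint_torque": joint torques, N m; "position": TCP position; "eef_rot": TCP orientation; "wrist_force": force on the tool from outside, world axes, zero at the start; "ft_torque": the same for the moment, N m; "opening": opening from 0.0 (shut) to 1.0 (fully open); "gripper_force": force on a finger pad.
Only numpy, scipy, OpenCV 4.12 (cv2) and the standard library are available. Lean on these libraries where they do the work, as an engineer would, in place of code of your own. Each camera call takes 0.05 s, during which the arm holds its last target. There are 200 camera calls.

TASK

Some of the pillar castings on the board have come out underfilled. Lift each of the two bare castings just clear of the board (a centimetre or two), hold it still for about a second to feel its weight, then seat it upright and fully home in a free nest: 300 g and over go in the plain spray rack, anything lighter in the rework rack with the steel hoop. Handle one at a time, grip, set down and press gently as they are brittle, and leave everything else on the table where it is.

Things in the scene. Friction and masses are not known exactly. Their poses are not given: they have to be found in the camera images.
- casting_a: unpainted tan pitted resin casting, a plain upright cylinder 50 mm across and 95 mm tall, standing on the board; origin at the centre of its underside, z up along it. Its mass cannot be seen: anything from 120 to 450 g, each its own. Brittle: never squeeze with more than 35 N per finger (15 N holds it well) or press down with more than 25 N
- casting_b: unpainted tan pitted resin casting, a plain upright cylinder 50 mm across and 95 mm tall, standing on the board; origin at the centre of its underside, z up along it. Its mass cannot be seen: anything from 120 to 450 g, each its own. Brittle: never squeeze with more than 35 N per finger (15 N holds it well) or press down with more than 25 N
- cure_board: fixed plywood board 110 x 220 mm, 18 mm thick, on which the castings stand, one towards each end of its long (y) axis; origin at the centre of its underside
- spray_rack: fixed aluminium block 90 x 230 mm, 25 mm high, two round nests on its long (y) axis, 50 mm either side of the middle; origin at the centre of its underside. A seated casting's underside is 10 mm above the table. For castings of 300 g and over. It has no hoop; on either side of the table
- rework_rack: fixed aluminium block 90 x 230 mm, 25 mm high, two round nests on its long (y) axis, 50 mm either side of the middle; origin at the centre of its underside. A seated casting's underside is 10 mm above the table. For castings under 300 g. Told by a 12 mm thick steel hoop, 72 mm wide and 61 mm high over the table, standing across it at its +y end, 103 mm from the middle; on either side of the table
- spray_rack_hole0 (a point): centre of a nest's mouth, at the rack's top face, 25 mm above the table; nest 53 mm across, 15 mm deep, 2 mm chamfer; z up. Nest on the -y half of the spray rack
- spray_rack_hole1 (a point): centre of a nest's mouth, at the rack's top face, 25 mm above the table; nest 53 mm across, 15 mm deep, 2 mm chamfer; z up. Nest on the +y half of the spray rack
- rework_rack_hole0 (a point): centre of a nest's mouth, at the rack's top face, 25 mm above the table; nest 53 mm across, 15 mm deep, 2 mm chamfer; z up. Nest on the -y half of the rework rack
- rework_rack_hole1 (a point): centre of a nest's mouth, at the rack's top face, 25 mm above the table; nest 53 mm across, 15 mm deep, 2 mm chamfer; z up. Nest on the +y half of the rework rack
- tape_roll: roll of masking tape lying flat, 90 mm across, 25 mm high; loose bystander, origin under its middle
- mixing_cup: white open plastic cup, 70 mm across, 80 mm high; loose bystander, origin under its middle
- hardener_jar: capped amber glass jar, 60 mm across, 85 mm high; loose bystander, origin under its middle
- paint_brush: paint brush lying flat, about 30 mm high at most; loose bystander, origin under its middle
- finished_piece: already painted black and bronze pillar, 50 mm across, 95 mm tall, standing on the table: not one to be sorted; loose bystander, origin under its middle
- spray_gun: spray gun lying on its side with a white cup, about 185 x 170 mm, 65 mm high; loose bystander, origin under its middle
- sanding_block: cork sanding block 70 x 45 x 28 mm; loose bystander, origin under its middle
Mind the look-alikes: they are no part of the job. What is shaped like the casting_a but purple is not meant.

How it is judged (in metres and radians):
On the way, in this order (a step that is already met when the one before it is completed fails the run):
1. one casting is held still just clear of the board (underside 3 to 45 mm above it) (((z of casting_a in the frame of cure_board between 0.021 and 0.063 m and contact force between casting_a and cure_board below 0.05 N and horizontal distance between casting_a and cure_board below 0.12 m and contact force between the fingers and casting_a above 0.5 N and linear speed of casting_a below 0.02 m/s) or (z of casting_b in the frame of cure_board between 0.021 and 0.063 m and contact force between casting_b and cure_board below 0.05 N and horizontal distance between casting_b and cure_board below 0.12 m and contact force between the fingers and casting_b above 0.5 N and linear speed of casting_b below 0.02 m/s))), for 0.4 s.
2. that or the other casting is seated in a nest of the rack that suits its weight, and let go ((((horizontal distance between casting_a and spray_rack_hole0 below 0.004 m and z of casting_a in the frame of spray_rack below 0.013 m and angle between casting_a's own z axis and vertical below 0.08 rad and contact force between the fingers and casting_a below 0.1 N and linear speed of casting_a below 0.02 m/s and contact force between casting_a and spray_rack above 2.55 N) or (horizontal distance between casting_a and spray_rack_hole1 below 0.004 m and z of casting_a in the frame of spray_rack below 0.013 m and angle between casting_a's own z axis and vertical below 0.08 rad and contact force between the fingers and casting_a below 0.1 N and linear speed of casting_a below 0.02 m/s and contact force between casting_a and spray_rack above 2.55 N) or (horizontal distance between casting_a and rework_rack_hole0 below 0.004 m and z of casting_a in the frame of rework_rack below 0.013 m and angle between casting_a's own z axis and vertical below 0.08 rad and contact force between the fingers and casting_a below 0.1 N and linear speed of casting_a below 0.02 m/s and contact force between casting_a and rework_rack between 0.6 and 3.33 N) or (horizontal distance between casting_a and rework_rack_hole1 below 0.004 m and z of casting_a in the frame of rework_rack below 0.013 m and angle between casting_a's own z axis and vertical below 0.08 rad and contact force between the fingers and casting_a below 0.1 N and linear speed of casting_a below 0.02 m/s and contact force between casting_a and rework_rack between 0.6 and 3.33 N)) or ((horizontal distance between casting_b and spray_rack_hole0 below 0.004 m and z of casting_b in the frame of spray_rack below 0.013 m and angle between casting_b's own z axis and vertical below 0.08 rad and contact force between the fingers and casting_b below 0.1 N and linear speed of casting_b below 0.02 m/s and contact force between casting_b and spray_rack above 2.55 N) or (horizontal distance between casting_b and spray_rack_hole1 below 0.004 m and z of casting_b in the frame of spray_rack below 0.013 m and angle between casting_b's own z axis and vertical below 0.08 rad and contact force between the fingers and casting_b below 0.1 N and linear speed of casting_b below 0.02 m/s and contact force between casting_b and spray_rack above 2.55 N) or (horizontal distance between casting_b and rework_rack_hole0 below 0.004 m and z of casting_b in the frame of rework_rack below 0.013 m and angle between casting_b's own z axis and vertical below 0.08 rad and contact force between the fingers and casting_b below 0.1 N and linear speed of casting_b below 0.02 m/s and contact force between casting_b and rework_rack between 0.6 and 3.33 N) or (horizontal distance between casting_b and rework_rack_hole1 below 0.004 m and z of casting_b in the frame of rework_rack below 0.013 m and angle between casting_b's own z axis and vertical below 0.08 rad and contact force between the fingers and casting_b below 0.1 N and linear speed of casting_b below 0.02 m/s and contact force between casting_b and rework_rack between 0.6 and 3.33 N)))), for 0.2 s.
3. with one casting racked, the other is held still just clear of the board (underside 3 to 45 mm above it) (((((horizontal distance between casting_a and spray_rack_hole0 below 0.004 m and z of casting_a in the frame of spray_rack below 0.013 m and angle between casting_a's own z axis and vertical below 0.08 rad and contact force between the fingers and casting_a below 0.1 N and linear speed of casting_a below 0.02 m/s and contact force between casting_a and spray_rack above 2.55 N) or (horizontal distance between casting_a and spray_rack_hole1 below 0.004 m and z of casting_a in the frame of spray_rack below 0.013 m and angle between casting_a's own z axis and vertical below 0.08 rad and contact force between the fingers and casting_a below 0.1 N and linear speed of casting_a below 0.02 m/s and contact force between casting_a and spray_rack above 2.55 N) or (horizontal distance between casting_a and rework_rack_hole0 below 0.004 m and z of casting_a in the frame of rework_rack below 0.013 m and angle between casting_a's own z axis and vertical below 0.08 rad and contact force between the fingers and casting_a below 0.1 N and linear speed of casting_a below 0.02 m/s and contact force between casting_a and rework_rack between 0.6 and 3.33 N) or (horizontal distance between casting_a and rework_rack_hole1 below 0.004 m and z of casting_a in the frame of rework_rack below 0.013 m and angle between casting_a's own z axis and vertical below 0.08 rad and contact force between the fingers and casting_a below 0.1 N and linear speed of casting_a below 0.02 m/s and contact force between casting_a and rework_rack between 0.6 and 3.33 N)) and (z of casting_b in the frame of cure_board between 0.021 and 0.063 m and contact force between casting_b and cure_board below 0.05 N and horizontal distance between casting_b and cure_board below 0.12 m and contact force between the fingers and casting_b above 0.5 N and linear speed of casting_b below 0.02 m/s)) or (((horizontal distance between casting_b and spray_rack_hole0 below 0.004 m and z of casting_b in the frame of spray_rack below 0.013 m and angle between casting_b's own z axis and vertical below 0.08 rad and contact force between the fingers and casting_b below 0.1 N and linear speed of casting_b below 0.02 m/s and contact force between casting_b and spray_rack above 2.55 N) or (horizontal distance between casting_b and spray_rack_hole1 below 0.004 m and z of casting_b in the frame of spray_rack below 0.013 m and angle between casting_b's own z axis and vertical below 0.08 rad and contact force between the fingers and casting_b below 0.1 N and linear speed of casting_b below 0.02 m/s and contact force between casting_b and spray_rack above 2.55 N) or (horizontal distance between casting_b and rework_rack_hole0 below 0.004 m and z of casting_b in the frame of rework_rack below 0.013 m and angle between casting_b's own z axis and vertical below 0.08 rad and contact force between the fingers and casting_b below 0.1 N and linear speed of casting_b below 0.02 m/s and contact force between casting_b and rework_rack between 0.6 and 3.33 N) or (horizontal distance between casting_b and rework_rack_hole1 below 0.004 m and z of casting_b in the frame of rework_rack below 0.013 m and angle between casting_b's own z axis and vertical below 0.08 rad and contact force between the fingers and casting_b below 0.1 N and linear speed of casting_b below 0.02 m/s and contact force between casting_b and rework_rack between 0.6 and 3.33 N)) and (z of casting_a in the frame of cure_board between 0.021 and 0.063 m and contact force between casting_a and cure_board below 0.05 N and horizontal distance between casting_a and cure_board below 0.12 m and contact force between the fingers and casting_a above 0.5 N and linear speed of casting_a below 0.02 m/s)))), for 0.4 s.
At the end, for the whole second after the job is handed in: Both castings stand upright (within 0.08 rad), released and at rest, in nests (centre within 4 mm of the nest's, underside at most 3 mm off the nest floor): each of 340 g or more in the spray rack, each under 260 g in the rework rack with the hoop; between 260 and 340 g either rack counts (((horizontal distance between casting_a and spray_rack_hole0 below 0.004 m and z of casting_a in the frame of spray_rack below 0.013 m and angle between casting_a's own z axis and vertical below 0.08 rad and contact force between the fingers and casting_a below 0.1 N and linear speed of casting_a below 0.02 m/s and contact force between casting_a and spray_rack above 2.55 N) or (horizontal distance between casting_a and spray_rack_hole1 below 0.004 m and z of casting_a in the frame of spray_rack below 0.013 m and angle between casting_a's own z axis and vertical below 0.08 rad and contact force between the fingers and casting_a below 0.1 N and linear speed of casting_a below 0.02 m/s and contact force between casting_a and spray_rack above 2.55 N) or (horizontal distance between casting_a and rework_rack_hole0 below 0.004 m and z of casting_a in the frame of rework_rack below 0.013 m and angle between casting_a's own z axis and vertical below 0.08 rad and contact force between the fingers and casting_a below 0.1 N and linear speed of casting_a below 0.02 m/s and contact force between casting_a and rework_rack between 0.6 and 3.33 N) or (horizontal distance between casting_a and rework_rack_hole1 below 0.004 m and z of casting_a in the frame of rework_rack below 0.013 m and angle between casting_a's own z axis and vertical below 0.08 rad and contact force between the fingers and casting_a below 0.1 N and linear speed of casting_a below 0.02 m/s and contact force between casting_a and rework_rack between 0.6 and 3.33 N)) and ((horizontal distance between casting_b and spray_rack_hole0 below 0.004 m and z of casting_b in the frame of spray_rack below 0.013 m and angle between casting_b's own z axis and vertical below 0.08 rad and contact force between the fingers and casting_b below 0.1 N and linear speed of casting_b below 0.02 m/s and contact force between casting_b and spray_rack above 2.55 N) or (horizontal distance between casting_b and spray_rack_hole1 below 0.004 m and z of casting_b in the frame of spray_rack below 0.013 m and angle between casting_b's own z axis and vertical below 0.08 rad and contact force between the fingers and casting_b below 0.1 N and linear speed of casting_b below 0.02 m/s and contact force between casting_b and spray_rack above 2.55 N) or (horizontal distance between casting_b and rework_rack_hole0 below 0.004 m and z of casting_b in the frame of rework_rack below 0.013 m and angle between casting_b's own z axis and vertical below 0.08 rad and contact force between the fingers and casting_b below 0.1 N and linear speed of casting_b below 0.02 m/s and contact force between casting_b and rework_rack between 0.6 and 3.33 N) or (horizontal distance between casting_b and rework_rack_hole1 below 0.004 m and z of casting_b in the frame of rework_rack below 0.013 m and angle between casting_b's own z axis and vertical below 0.08 rad and contact force between the fingers and casting_b below 0.1 N and linear speed of casting_b below 0.02 m/s and contact force between casting_b and rework_rack between 0.6 and 3.33 N))); the robot touches nothing.
It fails at once if a casting is squeezed with more than 40 N per finger (contact force between the fingers and casting_a above 80 N or contact force between the fingers and casting_b above 80 N).
It fails at once if a casting is pressed or dropped on a rack or the board with more than 30 N (contact force between any of casting_a, casting_b and spray_rack above 30 N or contact force between any of casting_a, casting_b and rework_rack above 30 N or contact force between any of casting_a, casting_b and cure_board above 30 N).
It fails at once if a casting is tipped by more than 0.5 rad (angle between any of casting_a, casting_b's own z axis and vertical above 0.5 rad).
It fails at once if a bystander is moved more than 20 mm (distance of any of tape_roll, mixing_cup, hardener_jar, paint_brush, finished_piece, spray_gun, sanding_block from where it was at the start of the episode above 0.02 m).
It also fails if it takes over 67 s, if anything falls off the work surface, if the arm or the gripper's body presses on something with over 40 N, if the wrist force passes 120 N, or if a joint passes its speed limit or range.

## Working session

There is one attempt and no reset: what is moved stays moved. The work goes in short steps, Python scripts to look and compute and a tool call to move; the robot and the scene stay as the last step left them, time stands still between calls to the robot, and variables do not carry over. Pictures are saved under pics/ and viewed, at most 10 in all, crops included, and the job is handed in when it is done.

Besides the shell and the picture viewer there is one more tool, called after "Request:" as name([rows], argument=value, ...), one row to a line, values as JSON. play_rows: Moves the arm, as the interface text tells. Its arguments: {"type":"object","properties":{"targets":{"type":"array","items":{"type":"object","properties":{"hand":{"type":"number"},"dx":{"type":"number"},"dy":{"type":"number"},"dz":{"type":"number"},"twist":{"type":"number"}}}}},"required":["targets"]}

```bash
mkdir -p pics; python3 - <<'E'
from plant import manip
import cv2
print(manip.get_obs(), manip.tip_reach)
for c in ("scene","side"):
    f=manip.grab_frame(c); cv2.imwrite(f"pics/{c}0.png",f[:,:,::-1])
    for n in ("casting_a","cure_board","finished_piece"):
        for d in manip.recognise(n,c)[:5]: print(c,n,[round(v) for v in d["location"]],round(d["p"],2))
    for n in ("casting_a","spray_rack_hole0","spray_rack_hole1","rework_rack_hole0","rework_rack_hole1","spray_rack","rework_rack"):
        for d in manip.landmark_of(n,c)[:5]: print(c,"L",n,[round(v) for v in d["location"]],round(d["p"],2))
E
```

```text
{'time': 0.0, 'joints': array([-1.24199314e+00,  3.20300271e-01,  1.56565679e+00,  1.17902736e-05,
        1.25738412e+00, -1.99963442e-02]), 'qvel': array([-0.00218066, -0.00113509,  0.00233895,  0.0006767 ,  0.00070542,
        0.00072385]), 'joint_torque': array([-5.99092109e-04, -4.12457836e+01, -2.31976819e+01,  7.27867917e-02,
        4.56603058e-02, -1.54553891e-04]), 'position': array([ 196.37704477, -539.94364569,  235.12406626]), 'eef_rot': array([-8.64724871e-04,  9.84830807e-01,  1.73515180e-01, -1.28913850e-04]), 'wrist_force': array([ 0.35027871, -0.39112355,  0.4928069 ]), 'ft_torque': array([-0.02078359, -0.04071035,  0.01398039]), 'gripper_force': 0.0, 'opening': 0.99980629004567} 22.0
scene casting_a [612, -50, 89] 0.79
scene casting_a [607, 72, 86] 0.72
scene casting_a [799, 235, 70] 0.62
scene cure_board [616, 11, 16] 0.91
scene cure_board [400, -113, 28] 0.6
scene finished_piece [762, 11, 79] 0.9
scene L casting_a [592, -40, 17] 0.89
scene L casting_a [592, 85, 19] 0.76
scene L casting_a [791, 251, 1] 0.71
scene L casting_a [508, -364, 25] 0.42
scene L spray_rack
[... 783 characters left out ...]
sting_a [594, 77, 16] 0.91
side L casting_a [593, -41, 22] 0.83
side L casting_a [789, 248, -2] 0.72
side L casting_a [518, 253, 26] 0.23
side L spray_rack_hole0 [517, 252, 26] 0.95
side L spray_rack_hole0 [520, 354, 20] 0.83
side L spray_rack_hole0 [595, -40, 21] 0.23
side L spray_rack_hole1 [517, 252, 26] 0.95
side L spray_rack_hole1 [520, 354, 20] 0.83
side L spray_rack_hole1 [595, -40, 21] 0.23
side L rework_rack_hole0 [501, -265, 25] 0.74
side L rework_rack_hole0 [511, -363, 24] 0.65
side L rework_rack_hole1 [501, -265, 25] 0.74
side L rework_rack_hole1 [511, -363, 24] 0.65
side L spray_rack [522, 299, 1] 0.59
side L spray_rack [518, 356, 23] 0.53
side L rework_rack [500, -310, -2] 0.91
```

View pics/scene0.png

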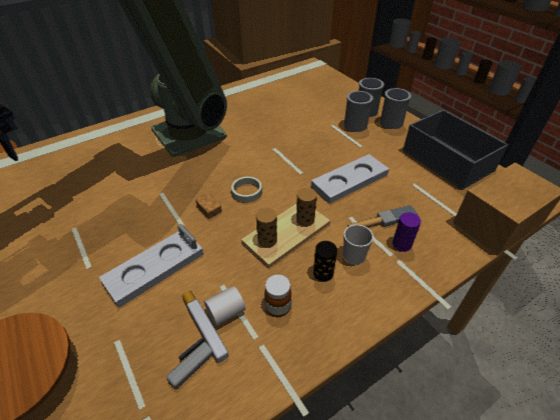

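```bash
python3 - <<'E'
import cv2,numpy as np
from plant import manip
for c in("scene","side"):
    p=manip.camera_params(c);print(p)
p=manip.camera_params("wrist");print(p)
f=cv2.imread("pics/side0.png");cv2.imwrite("pics/side0b.png",cv2.resize(f,(800,600)))
E
```

```text
{'intrinsics': array([[383.36290482,   0.        , 278.89239244],
       [  0.        , 383.36290482, 210.55957572],
       [  0.        ,   0.        ,   1.        ]]), 'xyz': array([1150.06106831, -363.19483234,  770.87213415]), 'orientation': array([-0.33260396,  0.81554319,  0.4359667 , -0.18492417])}
{'intrinsics': array([[496.36822038,   0.        , 278.61101516],
       [  0.        , 496.36822038, 204.55835812],
       [  0.        ,   0.        ,   1.        ]]), 'xyz': array([424.25904851, 852.22081537, 673.24806615]), 'orientation': array([ 0.03514879, -0.08995711,  0.8828732 , -0.45957284])}
{'intrinsics': array([[309.93127308,   0.        , 277.95967751],
       [  0.        , 309.93127308, 210.7411409 ],
       [  0.        ,   0.        ,   1.        ]]), 'T_tool_cam': array([[-6.71487641e-04, -9.70802213e-01, -2.39880412e-01,
         6.68177163e+01],
       [ 9.99999170e-01, -9.15606579e-04,  9.06225763e-04,
         6.59856573e-02],
       [-1.09940206e-03, -2.39879605e-01,  9.70802022e-01,
        -1.47340561e+02],
       [ 0.00000000e+00,  0.00000000e+00,  0.00000000e+00,
         1.00000000e+00]])}
```

View pics/side0b.png

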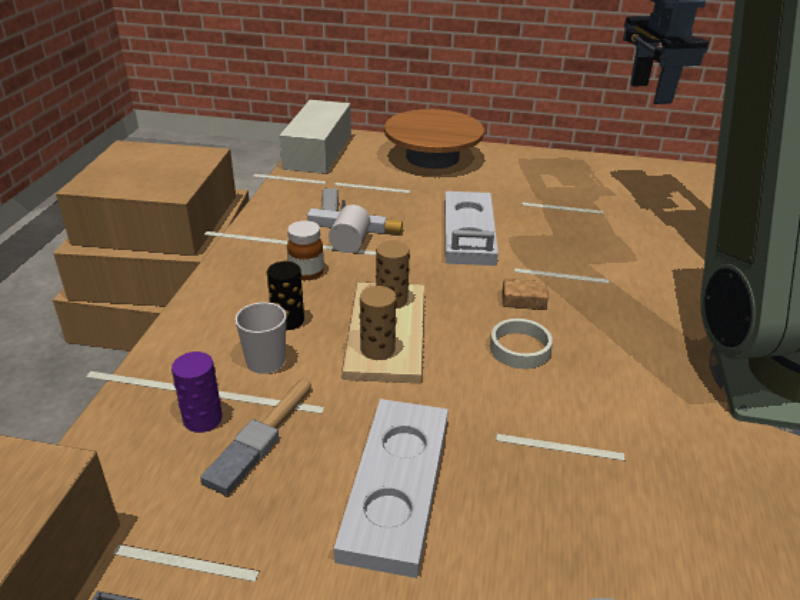

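Look-alikes, in scene pixels: tan pitted pillars at (267,228) and (306,207), both standing on the plywood board. A black/bronze pillar is at (325,260) and a purple one at (407,232), both on the table. The two tan ones on the board fit the description. The hooped rack is at (152,265), which is -y, so that is rework. The plain rack at (350,178) is spray. All four nests are empty. I'll confirm in a crop while heading to the rework rack.

```bash
python3 - <<'E'
import cv2
f=cv2.imread("pics/scene0.png")[165:295,225:435];cv2.imwrite("pics/crop.png",cv2.resize(f,None,fx=3.5,fy=3.5,interpolation=cv2.INTER_CUBIC))
E
```

```text
(no output)
```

View pics/crop.png

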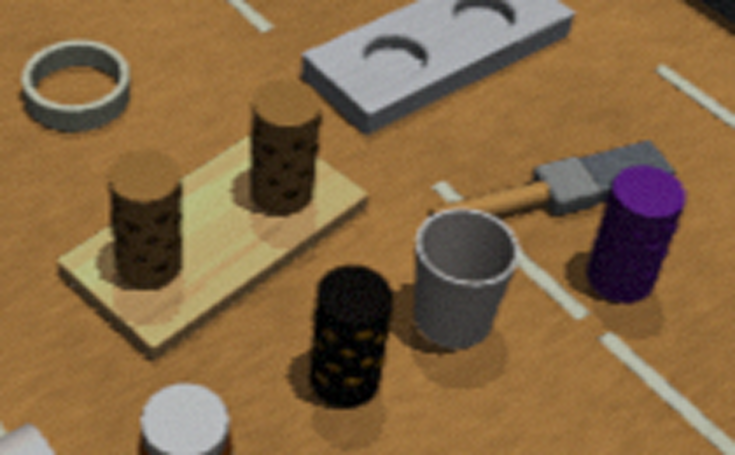

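Request:
play_rows([
  {"dx": 40, "dy": 28, "twist": -0.05},
  {"dx": 40, "dy": 28, "twist": -0.05},
  {"dx": 40, "dy": 28, "twist": -0.05},
  {"dx": 40, "dy": 28, "twist": -0.05},
  {"dx": 40, "dy": 28, "twist": -0.05},
  {"dx": 40, "dy": 28, "twist": -0.05},
  {"dx": 40, "dy": 28, "twist": -0.05},
  {"dx": 25, "dy": 28},
])

```text
$.targets[0]: bad value
```

The crop confirms it: the two tan pitted pillars on the board, at crop (147,220) and (285,150), are the castings. Black/bronze and purple are not. The rows probably need every field, so I'll resend them complete.

Request:
play_rows([
  {"dx": 40, "dy": 28, "dz": 0, "hand": 91, "twist": -0.05},
  {"dx": 40, "dy": 28, "dz": 0, "hand": 91, "twist": -0.05},
  {"dx": 40, "dy": 28, "dz": 0, "hand": 91, "twist": -0.05},
  {"dx": 40, "dy": 28, "dz": 0, "hand": 91, "twist": -0.05},
  {"dx": 40, "dy": 28, "dz": 0, "hand": 91, "twist": -0.05},
  {"dx": 40, "dy": 28, "dz": 0, "hand": 91, "twist": -0.05},
  {"dx": 40, "dy": 28, "dz": 0, "hand": 91, "twist": -0.05},
  {"dx": 25, "dy": 28, "dz": 0, "hand": 91, "twist": 0},
])

```text
time: 1.9
position: [504.1, -314.9, 235.9]
eef_rot: [0.0, 1.0, -0.0, 0.001]
wrist_force: [0.2, -0.1, 1.3]
opening: 0.999
gripper_force: 0.0
```

Request:
play_rows([
  {"dx": 0, "dy": 0, "dz": 0, "hand": 91, "twist": 0},
  {"dx": 0, "dy": 0, "dz": 0, "hand": 91, "twist": 0},
  {"dx": 0, "dy": 0, "dz": 0, "hand": 91, "twist": 0},
])

```text
time: 2.2
position: [500.8, -317.1, 236.0]
eef_rot: [0.0, 1.0, -0.001, -0.0]
wrist_force: [0.5, -0.2, -0.3]
opening: 1.002
gripper_force: 0.0
```

```bash
cat > h.py <<'E'
from plant import manip
import numpy as np, cv2
from scipy.spatial.transform import Rotation as R
def shot(fn=None):
    o=manip.get_obs(); im=manip.grab_frame("wrist")
    if fn: cv2.imwrite(fn,im[:,:,::-1])
    p=manip.camera_params("wrist"); q=o["eef_rot"]
    T=np.eye(4); T[:3,:3]=R.from_quat([*q[1:],q[0]]).as_matrix(); T[:3,3]=o["position"]
    return im,p["intrinsics"],T@p["T_tool_cam"],o
def rectify(im,K,T,x0,y0,half,z,s=4):
    """top-down view of the plane z around x0,y0; s px/mm; image u=+x, v=+y"""
    ti=np.linalg.inv(T)
    H=K@np.c_[ti[:3,0],ti[:3,1],ti[:3,2]*z+ti[:3,3]]
    A=np.array([[1/s,0,x0-half],[0,1/s,y0-half],[0,0,1]])
    return cv2.warpPerspective(im,H@A,(2*half*s,)*2,flags=cv2.INTER_CUBIC|cv2.WARP_INVERSE_MAP)
def circle(g,x0,y0,half,r0,r1,s=4,pol=1):
    """centre+radius maximising the mean radial gradient (pol*+outward brighter), sub-pixel"""
    g=cv2.GaussianBlur(g.astype(np.float32),(0,0),1.2*s/2)
    a=np.linspace(0,2*np.pi,180,endpoint=False); c,n=np.cos(a),np.sin(a)
    from scipy.ndimage import map_coordinates as mc
    best=[]
    def sc(x,y,r):
        u=(x-x0+half)*s;v=(y-y0+half)*s
        f=lambda q:mc(g,[v+q*s*n,u+q*s*c],order=1,mode='nearest')
        return np.mean(np.tanh(pol*(f(r+.7)-f(r-.7))/15))
    xs=max(((sc(x0+i,y0+j,r),x0+i,y0+j,r) for i in np.arange(-12,12.1,1.5) for j in np.arange(-12,12.1,1.5) for r in np.arange(r0,r1+.1,.75)))
    for st in (.5,.2):
        _,x,y,r=xs
        xs=max(((sc(x+i*st,y+j*st,r+k*st),x+i*st,y+j*st,r+k*st) for i in range(-3,4) for j in range(-3,4) for k in range(-2,3)))
    return [round(float(v),2) for v in xs]
E
python3 - <<'E'
from h import *
im,K,T,o=shot("pics/w1.png"); print(o["position"],o["eef_rot"],o["wrist_force"])
for n in("rework_rack_hole0",):
    for d in manip.landmark_of(n,"wrist")[:3]: print(n,np.round(d["location"]),d["p"])
g=cv2.cvtColor(im,cv2.COLOR_RGB2GRAY)
out=[]
for x,y in((498,-266),(509,-364)):
    r=rectify(g,K,T,x,y,45,25); out.append(r)
    print(circle(r,x,y,45,25,29.5),circle(r,x,y,45,25,29.5,pol=-1))
cv2.imwrite("pics/rect1.png",np.hstack(out))
E
```

```text
[ 500.80556586 -317.06836808  235.96939013] [ 2.40650229e-04  9.99999486e-01 -9.54371977e-04 -2.44032632e-04] [ 0.49508177 -0.19903262 -0.32218952]
rework_rack_hole0 [ 511. -365.   26.] 0.82
[0.85, 497.0, -267.2, 27.0] [0.84, 497.0, -267.5, 24.2]
[0.9, 511.0, -363.5, 27.05] [0.91, 511.0, -363.3, 24.3]
```

View pics/rect1.png

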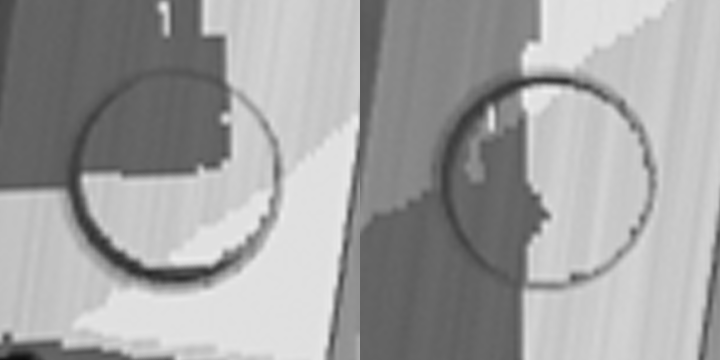

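The rectified view shows both rework nests clearly as rings, at about (497,-266) and (511,-365). Their spacing reads about 2.5% short, so I'll re-measure from directly above. Next is casting A, the -y one.

Request:
play_rows([
  {"dx": 13, "dy": 40, "dz": 5, "hand": 91, "twist": 0},
  {"dx": 13, "dy": 40, "dz": 5, "hand": 91, "twist": 0},
  {"dx": 13, "dy": 40, "dz": 5, "hand": 91, "twist": 0},
  {"dx": 13, "dy": 40, "dz": 5, "hand": 91, "twist": 0},
  {"dx": 13, "dy": 40, "dz": 5, "hand": 91, "twist": 0},
  {"dx": 13, "dy": 40, "dz": 5, "hand": 91, "twist": 0},
  {"dx": 13, "dy": 35, "dz": 2, "hand": 91, "twist": 0},
  {"dx": 0, "dy": 0, "dz": 0, "hand": 91, "twist": 0},
])

```text
time: 3.1
position: [593.6, -38.6, 268.4]
eef_rot: [-0.001, 1.0, 0.001, 0.001]
wrist_force: [0.1, -0.5, -0.5]
opening: 0.996
gripper_force: 0.0
```

Request:
play_rows([
  {"dx": 0, "dy": 0, "dz": 0, "hand": 91, "twist": 0},
  {"dx": 0, "dy": 0, "dz": 0, "hand": 91, "twist": 0},
  {"dx": 0, "dy": 0, "dz": 0, "hand": 91, "twist": 0},
])

```text
time: 3.4
position: [592.0, -43.0, 267.9]
eef_rot: [0.0, 1.0, -0.002, -0.0]
wrist_force: [-0.4, 0.2, 0.5]
opening: 0.996
gripper_force: 0.0
```

```bash
python3 - <<'E'
from h import *
im,K,T,o=shot("pics/w2.png"); print(o["position"],o["eef_rot"],o["wrist_force"])
for d in manip.landmark_of("casting_a","wrist")[:3]: print(np.round(d["location"]),d["p"])
g=cv2.cvtColor(im,cv2.COLOR_RGB2GRAY); sat=im.max(2)
out=[]
for x,y in((593,-41),(593,81)):
    r=rectify(g,K,T,x,y,45,113); out.append(r)
    print(circle(r,x,y,45,23,27),circle(r,x,y,45,23,27,pol=-1))
cv2.imwrite("pics/rect2.png",np.hstack([np.hstack(out)]))
cv2.imwrite("pics/w2b.png",np.vstack([np.hstack(out)[:, :560],g])[:600])
E
```

```text
[592.03337121 -42.99209421 267.91160515] [ 1.95130181e-04  9.99998446e-01 -1.74060700e-03 -1.99196554e-04] [-0.36401979  0.23719305  0.5096824 ]
[792. 246.  -1.] 0.9
[589.  77.  13.] 0.79
[592. -40.  16.] 0.61
[0.6, 597.5, -43.0, 25.55] [0.57, 599.4, -43.4, 21.8]
[0.49, 592.5, 79.0, 25.5] [0.63, 592.5, 79.5, 23.0]
```

View pics/rect2.png

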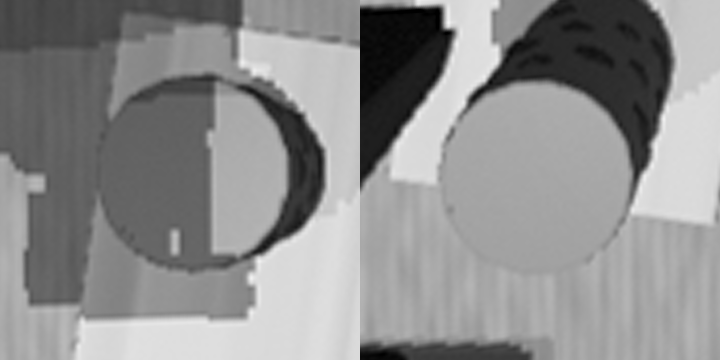

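Casting tops are at about (596.5,-43) and (592,80) in the rectified wrist view. I'm going down on the first.

Request:
play_rows([
  {"dx": 3, "dy": 0, "dz": -30, "hand": 91, "twist": 0},
  {"dx": 0, "dy": 0, "dz": -35, "hand": 91, "twist": 0},
  {"dx": 0, "dy": 0, "dz": -30, "hand": 91, "twist": 0},
  {"dx": 0, "dy": 0, "dz": -25, "hand": 91, "twist": 0},
  {"dx": 0, "dy": 0, "dz": -25, "hand": 91, "twist": 0},
  {"dx": 0, "dy": 0, "dz": -25, "hand": 91, "twist": 0},
  {"dx": 0, "dy": 0, "dz": 0, "hand": 65, "twist": 0},
  {"dx": 0, "dy": 0, "dz": 0, "hand": 58, "twist": 0},
])

```text
time: 4.3
position: [595.7, -41.9, 98.3]
eef_rot: [0.0, 1.0, -0.001, -0.0]
wrist_force: [1.0, 0.1, -0.8]
opening: 0.852
gripper_force: 0.0
```

Request:
play_rows([
  {"dx": 0, "dy": 0, "dz": 0, "hand": 55, "twist": 0},
  {"dx": 0, "dy": 0, "dz": 0, "hand": 53, "twist": 0},
  {"dx": 0, "dy": 0, "dz": 0, "hand": 52, "twist": 0},
  {"dx": 0, "dy": 0, "dz": 0, "hand": 51, "twist": 0},
  {"dx": 0, "dy": 0, "dz": 0, "hand": 50, "twist": 0},
  {"dx": 0, "dy": 0, "dz": 0, "hand": 49, "twist": 0},
])

```text
time: 4.9
position: [596.0, -42.0, 98.6]
eef_rot: [0.001, 1.0, -0.0, 0.001]
wrist_force: [-0.5, -3.2, 3.8]
opening: 0.543
gripper_force: 30.0
```

```bash
python3 - <<'E'
from h import *
L=[]
for i in range(8):
    im,K,T,o=shot("pics/w3.png"); L.append(np.r_[o["position"],o["wrist_force"],o["opening"]*91.2,o["gripper_force"]])
print(np.round(np.mean(L,0),2),np.round(np.std(L,0),2),o["time"])
E
```

```text
[ 5.9596e+02 -4.2040e+01  9.8620e+01 -1.8000e-01 -3.9500e+00  4.9100e+00
  4.9440e+01  3.0000e+01] [0.01 0.01 0.01 0.28 0.55 1.03 0.13 0.  ] 5.25
```

Request:
play_rows([
  {"dx": 0, "dy": 0, "dz": 3, "hand": 49, "twist": 0},
  {"dx": 0, "dy": 0, "dz": 5, "hand": 49, "twist": 0},
  {"dx": 0, "dy": 0, "dz": 5, "hand": 49, "twist": 0},
  {"dx": 0, "dy": 0, "dz": 3, "hand": 49, "twist": 0},
  {"dx": 0, "dy": 0, "dz": 0, "hand": 49, "twist": 0},
  {"dx": 0, "dy": 0, "dz": 0, "hand": 49, "twist": 0},
  {"dx": 0, "dy": 0, "dz": 0, "hand": 49, "twist": 0},
])

```text
time: 6.0
position: [595.3, -41.3, 113.8]
eef_rot: [-0.0, 1.0, -0.001, -0.0]
wrist_force: [-0.4, 0.3, -3.6]
opening: 0.542
gripper_force: 30.0
```

```bash
python3 - <<'E'
from h import *
L=[]
for i in range(18):
    im,K,T,o=shot("pics/w3.png"); L.append(np.r_[o["position"],o["wrist_force"],o["opening"]*91.2,o["gripper_force"]])
L=np.array(L)
print(np.round(np.mean(L,0),2),np.round(np.std(L,0),2),o["time"]); print(np.round(L[:,5],1))
E
```

```text
[ 5.9547e+02 -4.1380e+01  1.1390e+02 -1.0000e-02  1.5000e-01 -3.6000e+00
  4.9580e+01  3.0000e+01] [0.08 0.02 0.09 0.33 0.59 0.42 0.15 0.  ] 6.85
[-3.6 -3.6 -3.  -3.2 -3.1 -3.8 -4.  -3.4 -3.5 -3.9 -4.1 -4.2 -3.4 -4.1
 -4.  -2.8 -4.  -3.3]
```

The held reading is 3.60 N, about 367 g, so this one goes in the spray rack. I'm lifting clear and moving to view the spray rack with the casting off to the side.

Request:
play_rows([
  {"dx": 0, "dy": 0, "dz": 25, "hand": 49, "twist": 0},
  {"dx": 0, "dy": 0, "dz": 40, "hand": 49, "twist": 0},
  {"dx": 0, "dy": 0, "dz": 40, "hand": 49, "twist": 0},
  {"dx": -10, "dy": 25, "dz": 20, "hand": 49, "twist": 0},
  {"dx": -18, "dy": 38, "dz": 0, "hand": 49, "twist": 0},
  {"dx": -18, "dy": 38, "dz": 0, "hand": 49, "twist": 0},
  {"dx": -18, "dy": 38, "dz": 0, "hand": 49, "twist": 0},
  {"dx": -18, "dy": 38, "dz": 0, "hand": 49, "twist": 0},
])

```text
time: 7.7
position: [512.5, 136.9, 239.1]
eef_rot: [-0.0, 1.0, -0.001, 0.0]
wrist_force: [0.1, 0.3, -3.8]
opening: 0.544
gripper_force: 30.0
```

Request:
play_rows([
  {"dx": -18, "dy": 38, "dz": 0, "hand": 49, "twist": 0},
  {"dx": -18, "dy": 38, "dz": 0, "hand": 49, "twist": 0},
  {"dx": -18, "dy": 38, "dz": 0, "hand": 49, "twist": 0},
  {"dx": -18, "dy": 38, "dz": 0, "hand": 49, "twist": 0},
  {"dx": 0, "dy": 12, "dz": 0, "hand": 49, "twist": 0},
  {"dx": 0, "dy": 0, "dz": 0, "hand": 49, "twist": 0},
  {"dx": 0, "dy": 0, "dz": 0, "hand": 49, "twist": 0},
  {"dx": 0, "dy": 0, "dz": 0, "hand": 49, "twist": 0},
])

```text
time: 8.5
position: [442.0, 298.3, 238.9]
eef_rot: [0.0, 1.0, -0.001, -0.0]
wrist_force: [0.6, -0.4, -2.9]
opening: 0.547
gripper_force: 30.0
```

```bash
python3 - <<'E'
from h import *
im,K,T,o=shot("pics/w4.png"); print(o["position"],o["eef_rot"],o["wrist_force"]); np.savez("w4.npz",im=im,K=K,T=T)
for d in manip.landmark_of("spray_rack_hole0","wrist")[:3]: print(np.round(d["location"]),d["p"])
g=cv2.cvtColor(im,cv2.COLOR_RGB2GRAY)
out=[]
for x,y in((519,254),(523,355)):
    r=rectify(g,K,T,x,y,45,25); out.append(r)
    print(circle(r,x,y,45,25,29),circle(r,x,y,45,23,27,pol=-1))
a=np.hstack(out); a=np.vstack([a,np.zeros((240,720),np.uint8)]); a[360:,:320]=cv2.resize(g,(320,240))
a[360:,330:650]=cv2.resize(cv2.imread("pics/w3.png",0),(320,240))
cv2.imwrite("pics/rect4.png",a)
E
```

```text
[442.03017945 298.2849037  238.89637001] [ 4.36798286e-04  9.99998920e-01 -1.40272154e-03 -3.49100263e-05] [ 0.58836107 -0.42310886 -2.85123929]
[523. 251.  23.] 0.59
[518. 352.  24.] 0.56
[0.99, 519.5, 253.5, 27.25] [0.99, 518.8, 253.5, 24.25]
[0.96, 519.8, 350.7, 27.25] [0.96, 519.7, 350.2, 24.5]
```

View pics/rect4.png

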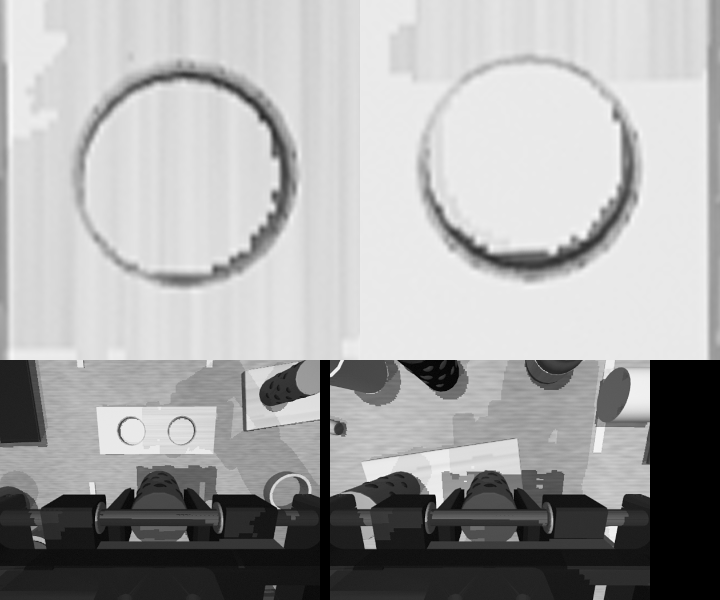

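Scale-corrected, the spray nests are at about y 252.3 and 352.1. Matching this view against the one I grasped from gives a placing TCP of about (521.4, 252.6) for the -y nest. I'm moving to hover just above the mouth.

Request:
play_rows([
  {"dx": 26, "dy": -15, "dz": 0, "hand": 49, "twist": 0},
  {"dx": 26, "dy": -15, "dz": -10, "hand": 49, "twist": 0},
  {"dx": 27, "dy": -16, "dz": -25, "hand": 49, "twist": 0},
  {"dx": 0, "dy": 0, "dz": -35, "hand": 49, "twist": 0},
  {"dx": 0, "dy": 0, "dz": -30, "hand": 49, "twist": 0},
  {"dx": 0, "dy": 0, "dz": -20, "hand": 49, "twist": 0},
  {"dx": 0, "dy": 0, "dz": -8, "hand": 49, "twist": 0},
  {"dx": 0, "dy": 0, "dz": 0, "hand": 49, "twist": 0},
])

```text
time: 9.4
position: [520.3, 252.8, 110.1]
eef_rot: [0.001, 1.0, -0.001, -0.001]
wrist_force: [0.4, -0.3, -3.4]
opening: 0.549
gripper_force: 30.0
```

```bash
python3 - <<'E'
from h import *
for i in range(4): im,K,T,o=shot("pics/w5.png")
print(o["position"],o["wrist_force"],o["time"])
f=manip.grab_frame("side"); cv2.imwrite("pics/s5.png",f[:,:,::-1])
p=manip.camera_params("side");q=p["orientation"];Rm=R.from_quat([*q[1:],q[0]]).as_matrix()
u=p["intrinsics"]@Rm.T@(np.array([520,253,60])-p["xyz"]);u=u[:2]/u[2];print(u)
f2=manip.grab_frame("scene"); p=manip.camera_params("scene");q=p["orientation"];Rm=R.from_quat([*q[1:],q[0]]).as_matrix()
w=p["intrinsics"]@Rm.T@(np.array([520,253,60])-p["xyz"]);w=w[:2]/w[2];print(w)
c=lambda f,u:cv2.resize(cv2.copyMakeBorder(f,60,60,60,60,0)[int(u[1]):int(u[1])+120,int(u[0]):int(u[0])+120,::-1],(400,400),interpolation=cv2.INTER_CUBIC)
cv2.imwrite("pics/c5.png",np.hstack([c(f,u),c(f2,w)]))
E
```

```text
[521.62165177 253.85678063 112.48262542] [ 0.20615787 -0.29512801 -4.18123065] 9.55
[283.25309955 294.01055033]
[339.10952672 170.63375389]
```

View pics/c5.png

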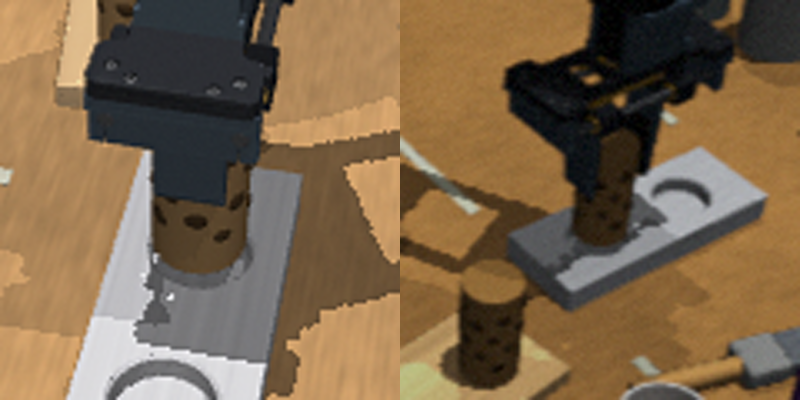

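The casting hovers about 7 mm over the nest and is lined up within roughly 1 mm (left crop: casting 151–247, nest rim 150–253). A small correction, then down gently.

Request:
play_rows([
  {"dx": -0.6, "dy": -1.2, "dz": -3, "hand": 49, "twist": 0},
  {"dx": 0, "dy": 0, "dz": -3, "hand": 49, "twist": 0},
  {"dx": 0, "dy": 0, "dz": -2, "hand": 49, "twist": 0},
  {"dx": 0, "dy": 0, "dz": -1.5, "hand": 49, "twist": 0},
  {"dx": 0, "dy": 0, "dz": 0, "hand": 49, "twist": 0},
  {"dx": 0, "dy": 0, "dz": 0, "hand": 49, "twist": 0},
])

```text
time: 10.3
position: [520.0, 252.4, 101.4]
eef_rot: [0.0, 1.0, -0.001, -0.0]
wrist_force: [-0.0, 0.4, -2.1]
opening: 0.538
gripper_force: 30.0
```

```bash
python3 - <<'E'
from h import *
o=manip.get_obs();print(o["position"],o["wrist_force"],o["ft_torque"])
E
```

```text
[519.95614647 252.43155522 101.40860115] [-0.04826694  0.43270744 -2.05131117] [0.04515208 0.00554595 0.03865461]
```

Request:
play_rows([
  {"dx": 0, "dy": 0, "dz": -2, "hand": 49, "twist": 0},
  {"dx": 0, "dy": 0, "dz": -2, "hand": 49, "twist": 0},
  {"dx": 0, "dy": 0, "dz": -2, "hand": 49, "twist": 0},
  {"dx": 0, "dy": 0, "dz": -2, "hand": 49, "twist": 0},
  {"dx": 0, "dy": 0, "dz": -1, "hand": 49, "twist": 0},
  {"dx": 0, "dy": 0, "dz": 0, "hand": 49, "twist": 0},
  {"dx": 0, "dy": 0, "dz": 0, "hand": 49, "twist": 0},
])

```text
time: 11.0
position: [520.0, 252.4, 92.5]
eef_rot: [0.0, 1.0, -0.001, 0.0]
wrist_force: [0.5, 1.0, -3.9]
opening: 0.544
gripper_force: 30.0
```

Request:
play_rows([
  {"dx": 0, "dy": 0, "dz": -1, "hand": 49, "twist": 0},
  {"dx": 0, "dy": 0, "dz": -1, "hand": 49, "twist": 0},
  {"dx": 0, "dy": 0, "dz": -0.5, "hand": 49, "twist": 0},
  {"dx": 0, "dy": 0, "dz": 0, "hand": 49, "twist": 0},
  {"dx": 0, "dy": 0, "dz": 0, "hand": 49, "twist": 0},
])

```text
time: 11.5
position: [520.0, 252.4, 90.6]
eef_rot: [-0.0, 1.0, -0.001, 0.0]
wrist_force: [-1.7, -2.3, 3.9]
opening: 0.542
gripper_force: 30.0
```

It's seated: contact at exactly the predicted 90.6, with about 7 N. I'll release gently and rise.

Request:
play_rows([
  {"dx": 0, "dy": 0, "dz": 0, "hand": 52, "twist": 0},
  {"dx": 0, "dy": 0, "dz": 0, "hand": 56, "twist": 0},
  {"dx": 0, "dy": 0, "dz": 0, "hand": 66, "twist": 0},
  {"dx": 0, "dy": 0, "dz": 0, "hand": 80, "twist": 0},
  {"dx": 0, "dy": 0, "dz": 0, "hand": 80, "twist": 0},
  {"dx": 0, "dy": 0, "dz": 10, "hand": 80, "twist": 0},
  {"dx": 0, "dy": 0, "dz": 30, "hand": 80, "twist": 0},
  {"dx": 0, "dy": 0, "dz": 40, "hand": 85, "twist": 0},
])

```text
time: 12.3
position: [518.9, 251.9, 169.8]
eef_rot: [0.001, 1.0, -0.001, -0.002]
wrist_force: [1.4, 0.7, -0.5]
opening: 0.922
gripper_force: 0.0
```

Request:
play_rows([
  {"dx": 0, "dy": 0, "dz": 40, "hand": 91, "twist": 0},
  {"dx": 0, "dy": 0, "dz": 40, "hand": 91, "twist": 0},
  {"dx": 0, "dy": 0, "dz": 10, "hand": 91, "twist": 0},
  {"dx": 0, "dy": 0, "dz": 0, "hand": 91, "twist": 0},
  {"dx": 0, "dy": 0, "dz": 0, "hand": 91, "twist": 0},
  {"dx": 0, "dy": 0, "dz": 0, "hand": 91, "twist": 0},
])

```text
time: 12.9
position: [519.0, 252.0, 258.0]
eef_rot: [0.001, 1.0, -0.001, -0.002]
wrist_force: [-0.7, -0.4, -0.3]
opening: 1.0
gripper_force: 0.0
```

```bash
python3 - <<'E'
from h import *
L=[]
for i in range(8):
    im,K,T,o=shot("pics/w6.png"); L.append(o["wrist_force"])
print(o["position"],np.mean(L,0),o["time"])
for c in("wrist","side","scene"):
    if c!="wrist": manip.grab_frame(c)
    for d in manip.landmark_of("casting_a",c)[:4]: print(c,np.round(d["location"],1),round(d["p"],2))
E
```

```text
[519.87391476 252.40248148 259.54219823] [-0.23687775 -0.40903149  0.0048769 ] 13.25
wrist [520.1 251.7   9. ] 0.82
wrist [588.6  77.1  15. ] 0.79
side [592.3  80.7  15.5] 0.87
side [520.1 250.4  12.5] 0.71
side [787.3 249.1  -1.6] 0.57
side [ 760.1 -117.1   -1.4] 0.41
scene [7.889e+02 2.484e+02 5.000e-01] 0.89
scene [519.5 255.4  10. ] 0.71
scene [591.5  84.8  18.3] 0.55
scene [ 5.047e+02 -3.183e+02 -1.000e-01] 0.44
```

Empty reading is 0.00 N, so 367 g stands, and the networks put the first casting at (520,252,10), seated. On to the second casting.

Request:
play_rows([
  {"dx": 14, "dy": -34, "dz": 8, "hand": 91, "twist": 0},
  {"dx": 14, "dy": -34, "dz": 0, "hand": 91, "twist": 0},
  {"dx": 14, "dy": -34, "dz": 0, "hand": 91, "twist": 0},
  {"dx": 14, "dy": -34, "dz": 0, "hand": 91, "twist": 0},
  {"dx": 16, "dy": -36, "dz": 0, "hand": 91, "twist": 0},
  {"dx": 0, "dy": 0, "dz": 0, "hand": 91, "twist": 0},
  {"dx": 0, "dy": 0, "dz": 0, "hand": 91, "twist": 0},
  {"dx": 0, "dy": 0, "dz": 0, "hand": 91, "twist": 0},
])

```text
time: 14.35
position: [591.6, 81.2, 268.0]
eef_rot: [-0.0, 1.0, -0.0, -0.0]
wrist_force: [1.0, 0.2, 0.3]
opening: 0.998
gripper_force: 0.0
```

```bash
python3 - <<'E'
from h import *
for i in range(3): im,K,T,o=shot("pics/w7.png")
print(o["position"],o["wrist_force"],o["time"])
g=cv2.cvtColor(im,cv2.COLOR_RGB2GRAY)
r=rectify(g,K,T,592,80,45,113); print(circle(r,592,80,45,23,26),circle(r,592,80,45,23,26,pol=-1))
# the seated one, from the view at z 259.5
im6=cv2.imread("pics/w6.png",0)
T6=T.copy(); T6[:3,3]+=np.array([519.87,252.4,259.54])-o["position"]
r6=rectify(im6,K,T6,520,252,45,105)
cv2.imwrite("pics/rect7.png",np.hstack([r,r6]))
E
```

```text
[591.47943013  81.59251109 268.07582391] [-0.90882687  0.06823188  0.49947068] 14.45
[0.7, 593.2, 81.3, 25.55] [0.55, 592.5, 81.3, 22.7]
```

View pics/rect7.png

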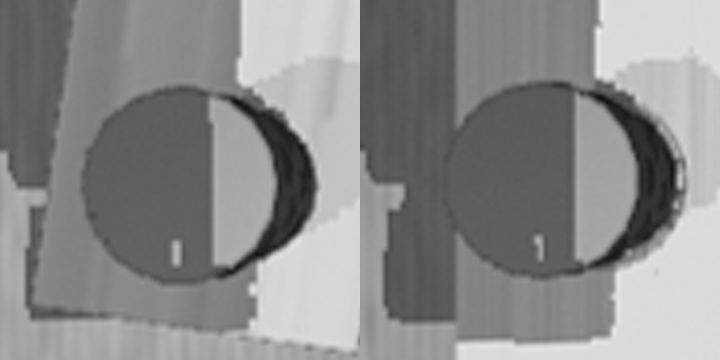

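The second casting's top is at (592,81.3), and the seated one's at (520.3,251.5), sitting level. That also shows the wrist view reads about 0.9 mm low in y. I'm descending on the second.

Request:
play_rows([
  {"dx": 0.5, "dy": 0.5, "dz": -30, "hand": 91, "twist": 0},
  {"dx": 0, "dy": 0, "dz": -35, "hand": 91, "twist": 0},
  {"dx": 0, "dy": 0, "dz": -30, "hand": 91, "twist": 0},
  {"dx": 0, "dy": 0, "dz": -25, "hand": 91, "twist": 0},
  {"dx": 0, "dy": 0, "dz": -25, "hand": 91, "twist": 0},
  {"dx": 0, "dy": 0, "dz": -25, "hand": 91, "twist": 0},
  {"dx": 0, "dy": 0, "dz": 0, "hand": 65, "twist": 0},
  {"dx": 0, "dy": 0, "dz": 0, "hand": 58, "twist": 0},
])

```text
time: 15.3
position: [592.5, 81.6, 98.4]
eef_rot: [0.0, 1.0, -0.0, -0.0]
wrist_force: [1.2, -0.6, 0.2]
opening: 0.857
gripper_force: 0.0
```

Request:
play_rows([
  {"dx": 0, "dy": 0, "dz": 0, "hand": 55, "twist": 0},
  {"dx": 0, "dy": 0, "dz": 0, "hand": 53, "twist": 0},
  {"dx": 0, "dy": 0, "dz": 0, "hand": 52, "twist": 0},
  {"dx": 0, "dy": 0, "dz": 0, "hand": 51, "twist": 0},
  {"dx": 0, "dy": 0, "dz": 0, "hand": 50, "twist": 0},
  {"dx": 0, "dy": 0, "dz": 0, "hand": 49, "twist": 0},
  {"dx": 0, "dy": 0, "dz": 0, "hand": 49, "twist": 0},
  {"dx": 0, "dy": 0, "dz": 0, "hand": 49, "twist": 0},
])

```text
time: 16.1
position: [592.8, 81.5, 98.6]
eef_rot: [-0.0, 1.0, -0.001, 0.001]
wrist_force: [-0.6, 4.2, 5.1]
opening: 0.545
gripper_force: 30.0
```

Request:
play_rows([
  {"dx": 0, "dy": 0, "dz": 3, "hand": 49, "twist": 0},
  {"dx": 0, "dy": 0, "dz": 5, "hand": 49, "twist": 0},
  {"dx": 0, "dy": 0, "dz": 5, "hand": 49, "twist": 0},
  {"dx": 0, "dy": 0, "dz": 3, "hand": 49, "twist": 0},
  {"dx": 0, "dy": 0, "dz": 0, "hand": 49, "twist": 0},
  {"dx": 0, "dy": 0, "dz": 0, "hand": 49, "twist": 0},
  {"dx": 0, "dy": 0, "dz": 0, "hand": 49, "twist": 0},
])

```text
time: 16.8
position: [592.2, 80.8, 113.7]
eef_rot: [0.0, 1.0, -0.001, -0.0]
wrist_force: [0.2, 0.4, -4.0]
opening: 0.543
gripper_force: 30.0
```

```bash
python3 - <<'E'
from h import *
L=[]
for i in range(18):
    im,K,T,o=shot("pics/w8.png"); L.append(np.r_[o["position"],o["wrist_force"],o["opening"]*91.2,o["gripper_force"]])
L=np.array(L)
print(np.round(np.mean(L,0),2),np.round(np.std(L,0),2),o["time"])
E
```

```text
[ 5.9236e+02  8.0900e+01  1.1390e+02  1.6000e-01  1.1000e-01 -4.0400e+00
  4.9550e+01  3.0000e+01] [0.07 0.03 0.09 0.61 0.54 0.44 0.17 0.  ] 17.65
```

It reads 4.04 N, about 412 g, so this one also goes to the spray rack, into the free +y nest at placing TCP of about (522.7, 352.5).

Request:
play_rows([
  {"dx": 0, "dy": 0, "dz": 25, "hand": 49, "twist": 0},
  {"dx": 0, "dy": 0, "dz": 40, "hand": 49, "twist": 0},
  {"dx": 0, "dy": 0, "dz": 40, "hand": 49, "twist": 0},
  {"dx": -5, "dy": 20, "dz": 20, "hand": 49, "twist": 0},
  {"dx": -10, "dy": 38, "dz": 0, "hand": 49, "twist": 0},
  {"dx": -10, "dy": 38, "dz": 0, "hand": 49, "twist": 0},
  {"dx": -10, "dy": 38, "dz": 0, "hand": 49, "twist": 0},
  {"dx": -10, "dy": 38, "dz": 0, "hand": 49, "twist": 0},
])

```text
time: 18.5
position: [546.8, 254.2, 239.1]
eef_rot: [0.0, 1.0, -0.001, 0.0]
wrist_force: [-0.1, 1.0, -3.8]
opening: 0.546
gripper_force: 30.0
```

Request:
play_rows([
  {"dx": -10, "dy": 38, "dz": 0, "hand": 49, "twist": 0},
  {"dx": -10, "dy": 38, "dz": 0, "hand": 49, "twist": 0},
  {"dx": -5, "dy": 24, "dz": 0, "hand": 49, "twist": 0},
  {"dx": 0, "dy": 0, "dz": -30, "hand": 49, "twist": 0},
  {"dx": 0, "dy": 0, "dz": -40, "hand": 49, "twist": 0},
  {"dx": 0, "dy": 0, "dz": -30, "hand": 49, "twist": 0},
  {"dx": 0, "dy": 0, "dz": -20, "hand": 49, "twist": 0},
  {"dx": 0, "dy": 0, "dz": -6, "hand": 49, "twist": 0},
])

```text
time: 19.3
position: [520.8, 352.0, 110.0]
eef_rot: [0.002, 1.0, -0.001, -0.002]
wrist_force: [-0.5, -1.3, -4.9]
opening: 0.543
gripper_force: 30.0
```

```bash
python3 - <<'E'
from h import *
for i in range(5): im,K,T,o=shot("pics/w9.png")
print(o["position"],o["wrist_force"],o["time"])
P=[]
for n in("side","scene"):
    f=manip.grab_frame(n); p=manip.camera_params(n);q=p["orientation"];Rm=R.from_quat([*q[1:],q[0]]).as_matrix()
    u=p["intrinsics"]@Rm.T@(np.array([520,353,40])-p["xyz"]);u=u[:2]/u[2]
    P.append(cv2.resize(cv2.copyMakeBorder(f,45,45,45,45,0)[int(u[1]):int(u[1])+90,int(u[0]):int(u[0])+90,::-1],(400,400),interpolation=cv2.INTER_CUBIC))
cv2.imwrite("pics/c9.png",np.hstack(P))
E
```

```text
[523.29987914 353.44828451 114.35592539] [-0.12763279  0.18756801 -3.73930465] 19.5
```

View pics/c9.png

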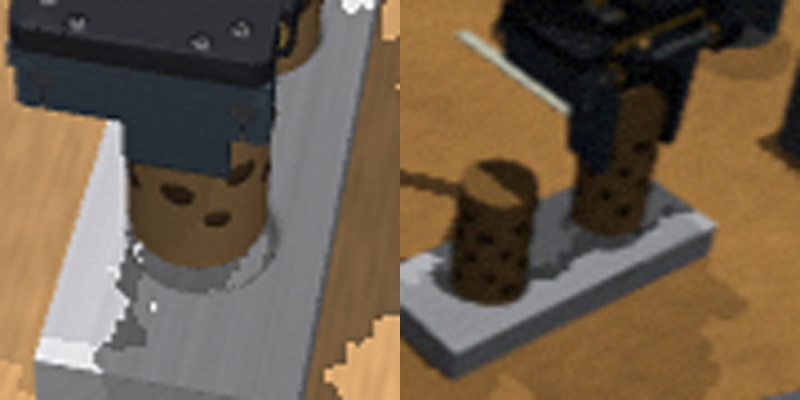

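The casting hovers about 9 mm over the +y nest. The side crop shows casting centre 199 against rim centre ~205, so it's about 1.5–2 mm towards +x. I'll correct that and go down.

Request:
play_rows([
  {"dx": -1.5, "dy": -0.9, "dz": -3, "hand": 49, "twist": 0},
  {"dx": 0, "dy": 0, "dz": -3, "hand": 49, "twist": 0},
  {"dx": 0, "dy": 0, "dz": -2, "hand": 49, "twist": 0},
  {"dx": 0, "dy": 0, "dz": -2, "hand": 49, "twist": 0},
  {"dx": 0, "dy": 0, "dz": -1.5, "hand": 49, "twist": 0},
  {"dx": 0, "dy": 0, "dz": 0, "hand": 49, "twist": 0},
  {"dx": 0, "dy": 0, "dz": 0, "hand": 49, "twist": 0},
])

```text
time: 20.35
position: [520.9, 352.0, 101.4]
eef_rot: [0.0, 1.0, -0.001, -0.0]
wrist_force: [0.4, -0.4, -3.6]
opening: 0.542
gripper_force: 30.0
```

It's inside the mouth with no contact. Continuing down.

Request:
play_rows([
  {"dx": 0, "dy": 0, "dz": -2, "hand": 49, "twist": 0},
  {"dx": 0, "dy": 0, "dz": -2, "hand": 49, "twist": 0},
  {"dx": 0, "dy": 0, "dz": -2, "hand": 49, "twist": 0},
  {"dx": 0, "dy": 0, "dz": -2, "hand": 49, "twist": 0},
  {"dx": 0, "dy": 0, "dz": -1, "hand": 49, "twist": 0},
  {"dx": 0, "dy": 0, "dz": 0, "hand": 49, "twist": 0},
  {"dx": 0, "dy": 0, "dz": 0, "hand": 49, "twist": 0},
])

```text
time: 21.05
position: [521.0, 352.0, 92.5]
eef_rot: [0.0, 1.0, -0.001, 0.0]
wrist_force: [0.7, -0.3, -4.4]
opening: 0.539
gripper_force: 30.0
```

Request:
play_rows([
  {"dx": 0, "dy": 0, "dz": -1, "hand": 49, "twist": 0},
  {"dx": 0, "dy": 0, "dz": -1, "hand": 49, "twist": 0},
  {"dx": 0, "dy": 0, "dz": -0.5, "hand": 49, "twist": 0},
  {"dx": 0, "dy": 0, "dz": 0, "hand": 49, "twist": 0},
  {"dx": 0, "dy": 0, "dz": 0, "hand": 49, "twist": 0},
])

```text
time: 21.55
position: [521.0, 352.1, 90.6]
eef_rot: [-0.0, 1.0, -0.001, 0.0]
wrist_force: [-2.1, -0.1, 2.3]
opening: 0.543
gripper_force: 30.0
```

Seated at 90.6. Releasing and rising.

Request:
play_rows([
  {"dx": 0, "dy": 0, "dz": 0, "hand": 52, "twist": 0},
  {"dx": 0, "dy": 0, "dz": 0, "hand": 56, "twist": 0},
  {"dx": 0, "dy": 0, "dz": 0, "hand": 66, "twist": 0},
  {"dx": 0, "dy": 0, "dz": 0, "hand": 80, "twist": 0},
  {"dx": 0, "dy": 0, "dz": 0, "hand": 80, "twist": 0},
  {"dx": 0, "dy": 0, "dz": 10, "hand": 80, "twist": 0},
  {"dx": 0, "dy": 0, "dz": 30, "hand": 80, "twist": 0},
  {"dx": 0, "dy": 0, "dz": 40, "hand": 85, "twist": 0},
])

```text
time: 22.35
position: [520.0, 351.4, 169.6]
eef_rot: [0.001, 1.0, -0.001, -0.002]
wrist_force: [0.9, -0.5, 0.3]
opening: 0.92
gripper_force: 0.0
```

Request:
play_rows([
  {"dx": 0, "dy": 0, "dz": 40, "hand": 91, "twist": 0},
  {"dx": 0, "dy": 0, "dz": 40, "hand": 91, "twist": 0},
  {"dx": 0, "dy": 0, "dz": 10, "hand": 91, "twist": 0},
  {"dx": 0, "dy": 0, "dz": 0, "hand": 91, "twist": 0},
  {"dx": 0, "dy": 0, "dz": 0, "hand": 91, "twist": 0},
  {"dx": 0, "dy": 0, "dz": 0, "hand": 91, "twist": 0},
])

```text
time: 22.95
position: [520.1, 351.5, 257.9]
eef_rot: [0.001, 1.0, -0.001, -0.002]
wrist_force: [-0.8, 0.3, -0.9]
opening: 0.999
gripper_force: 0.0
```

```bash
python3 - <<'E'
from h import *
L=[]
for i in range(5):
    im,K,T,o=shot("pics/w10.png"); L.append(o["wrist_force"])
print(o["position"],np.mean(L,0),o["time"])
f=manip.grab_frame("side"); cv2.imwrite("pics/s10.png",cv2.resize(f[200:380,180:420,::-1],(800,600)))
for d in manip.landmark_of("casting_a","side")[:4]: print(np.round(d["location"],1),round(d["p"],2))
E
```

```text
[520.61001492 351.81858805 258.693432  ] [ 0.26849159 -0.09034579 -0.89342114] 23.15
[516.3 252.1  12.5] 0.8
[521.7 349.5   9.7] 0.7
[7.895e+02 2.476e+02 6.000e-01] 0.68
```

View pics/s10.png

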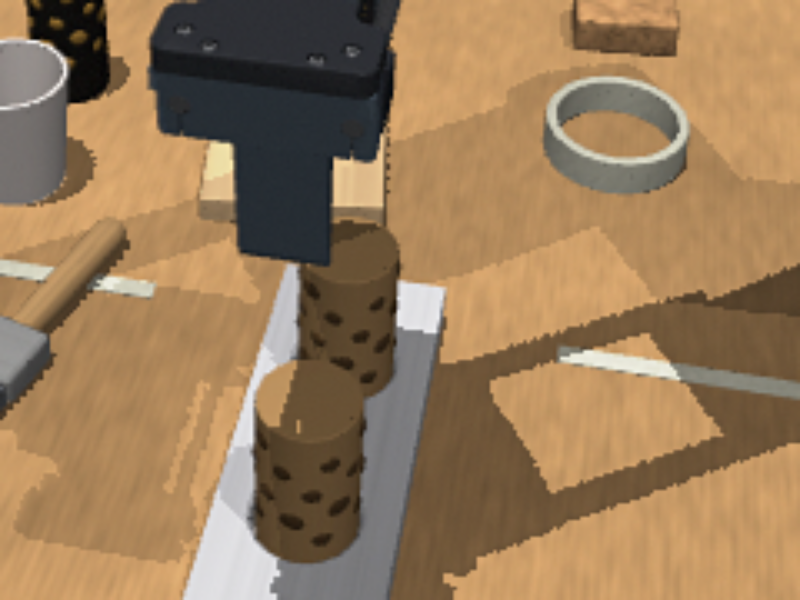

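Both castings stand upright and home in the spray nests, at picture (308,460) and (348,310), with the gripper clear.

```bash
python3 -c "
from plant import manip
print(manip.sign_off())"
```

```text
the job is handed in; nothing more can be done
None
```

I handed the job in with both castings seated upright in the spray rack: about 367 g in the -y nest and about 412 g in the +y nest. No other objects were disturbed as far as the camera views showed; the sign-off gave no verdict.

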